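# Pump up the display bonding press

## Robot

A 7-joint arm with a two-finger parallel gripper is mounted at the origin on the work surface. World frame = base frame: x ahead of the robot, y to its left, z up, the work surface at z = 0. Lengths are in m, angles in rad, forces in N, time in s.
With the tool pointing down it reaches from about 0.4 to 0.875 m from the base axis. Payload 19.3 kg.
Tool frame: the origin (TCP) lies at the very end of the fingers, on their centre line; the grasp point (between the pads) lies 19 mm behind it; z points along the fingers, y is the direction in which the jaws open and shut (so a half turn about z gives the same grasp; the last joint's range is limited). The gripper opens to 85 mm and grips with 20 to 120 N. Pads are 22 mm wide; open, the fingers measure 114 mm over their backs; the gripper's body (76 mm by 85 mm) begins 54 mm behind the grasp point. The pads swing forward as they close: fully open they stand 13 mm farther back than shut.
Start: joints at [1.1, 0.521, -0.036, 1.599, 0.021, 1.021, -0.113], TCP at [0.244, -0.575, 0.231] pointing down, gripper open.
Joint ranges: [-2.91, 2.91], [-0.3, 2.13], [-1.5, 1.42], [0.17, 2.43], [-1.26, 4.41], [0.16, 1.93], [-2.52, 2.52]. Speed limits (rad/s): [1.89, 1.89, 2.39, 2.39, 3.01, 3.01, 3.01].

## Interface

Orientations are given as [roll, pitch, yaw] about the fixed x, y, z axes, in that order (R = Rz(yaw) Ry(pitch) Rx(roll)).
In Python, from workcell import bot gives the robot as it stands.
- The arm moves only by the tool apply_moves, never from a script. Its argument "commands" is a list of rows, each an object with "travel": the shift along the tool's x, y, z in m, a list of three; "twist": the turn, a rotation vector about the tool's x, y, z in degrees, a list of three; "claw": the finger opening in m, from 0 to 0.0854. A call has 1 to 10 rows; each row is the pose to reach, as a shift and turn from the pose commanded when the call began, along the tool's axes at that moment; what a row does not reach only later rows make up. A row lasts 1/10 s, in which the tool goes at most 50 mm and 8.59 degrees, less where a joint would pass 70% of its speed; a pose out of reach is approached as far as the arm can. A call with a gripper value outside its range is refused whole. The fingers move at their own pace and stop on an object; "force" is the grip in N (left out, the last holds). Time passes only in rows, so rows that repeat a pose let the fingers close. It gives the time, the measured TCP pose, the force and the opening at its end, in the units of the state.
- bot.observe(): the state, without advancing time (a new reading comes with each control period).
- bot.grab_frame(name): name is "scene" or "side" or "wrist"; returns a dict with "frame" (400x640x3 uint8, blue, green, red), "fx", "fy", "cx", "cy" (pixels), "dist" ([k1, k2, p1, p2, k3] as OpenCV has them; the pictures are not rectified), "pose" (4x4, takes a point from camera to world coordinates); the wrist camera has in their place "tool_from_camera" (4x4, takes a point from camera to tool coordinates, whose origin is the TCP and whose axes are the flange's). Camera axes: x right, y up, looking along -z (the intrinsics and any distortion apply to the point x, -y, -z); pixel columns grow to the right and rows downward; lengths in m; the calibration is good to about 2 mm. A picture is of the moment at which its call begins: read the wrist's pose just before it. There is no depth.
- bot.job_done(): hands the job in, once; it reports no verdict.
The state is a dict: "clock": time; "qpos": joint angles; "qd": joint speeds; "joint_efforts": joint torques, N m; "position": TCP position; "tool_rot": TCP orientation; "force": force on the tool from outside, world axes, zero at the start; "moment": the same for the moment, N m; "grip_width": finger opening in m.
Only numpy, scipy, OpenCV 4.12 (cv2) and the standard library are available. Lean on these libraries where they do the work, as an engineer would, in place of code of your own. Each camera call takes 0.05 s, during which the arm holds its last target.

## Task

A tablet with a freshly glued display lies clamped in the air press: bring the press up to pressure. Push the bleed valve's lever round until it is fully shut, then press the hand pump's plunger down and let it spring back up, again and again, until the indicator pin stands fully out. Only push: keep off the indicator pin itself, lift nothing, and leave the press and the things around it where they stand.

Things in the scene. Friction and masses are not known exactly. Their poses are not given: they have to be found in the camera images.
- press: Display press, 4 kg, loose on rubber feet: grey base, tablet under a clear window in a clamp frame at the rear, and along the front an aluminium air rail (top 62 mm high). Origin on the bench under the rail's middle; x to the rear, y left along the rail. Base x -38..252, y -160..160 mm. On the rail at x = 0: pump y = 85, indicator y = 0, bleed valve y = -85. Frame from x = 44 on, under 86 mm high.
- plunger_top (a point): Centre of the top of the pump's plunger: a black mushroom-shaped push knob, 44 mm across and 13.5 mm thick, on a steel stem above a ribbed aluminium barrel. Top 146.5 mm above the bench when up; it moves straight down 22 mm to its stop. The point moves with it.
- plunger (a joint): Plunger travel in m: 0 = up, 0.022 = fully down. Spring return: starts to move at about 3.5 N, about 10 N at the bottom (more if fast); springs up at once when let go. Only downward travel pumps, in proportion: with the valve shut a full stroke raises the pin about 2.7 mm, so five or six full strokes. Pumping on once the pin is fully out does no harm.
- pin (a joint): How far the indicator pin is out, in m: 0 = in (start), 0.014 = fully out against its stop. It stays where it is between strokes. While the bleed valve stands open it rises about 5 mm at most.
- pin_top (a point): Centre of the top of the indicator pin: plain steel, 10 mm across, in a brass housing in the middle of the rail. Top 84 mm above the bench when in (2 mm above the housing), 98 mm when fully out; a dark groove near the pin's foot comes into sight when it is fully out. The point moves with it.
- bleed_lever (a joint): Lever angle in rad: 0 = fully shut, at its stop, lever along the press's -y (along the rail, outwards); 1.57 = fully open, lever along the press's -x (square to the rail, out over its front edge). Starts more or less open. Shut it by turning it anticlockwise seen from above: push on the side that faces the indicator. About 1.5 N at the tip; stays where it is left.
- lever_pivot (a point): On the lever's turning axis at mid-height of the lever, 88 mm above the bench, fixed to the press.
- lever_tip (a point): On the lever's centre line 55 mm from its axis, 7 mm short of its end, at mid-height, 88 mm above the bench. The lever is a black-sleeved bar, 62 mm long from the axis, 11 mm wide, 12 mm high; under it are 20 mm of clear space above the rail and more in front of it. The point moves with it.
- bottle: Small white round bottle, 38 mm across, 100 mm tall, standing beside the press. Leave alone. Origin at the centre of its underside.
- jar: Low brown glass jar with black lid, 54 mm across, 55 mm tall, standing beside the press. Leave alone. Origin at the centre of its underside.
- driver: Screwdriver, 160 mm long, lying in front of the press on the pump's side. Leave alone. Origin about the middle of its length, on the bench.

How it is judged:
By the outcome, as a careful person would: the job done as asked, in the order asked, and still so for the second after the job is handed in, with the robot touching nothing.
It also fails if it takes over 56 s, if anything falls off the work surface, if the arm or the gripper's body presses on something with over 40 N, if the wrist force passes 120 N, or if a joint passes its speed limit or range.

## Working session

There is one attempt and no reset: what is moved stays moved. The work goes in short steps, Python scripts to look and compute and a tool call to move; the robot and the scene stay as the last step left them, time stands still between calls to the robot, and variables do not carry over. Pictures are saved under pics/ and viewed, and the job is handed in when it is done.

Besides the shell and the picture viewer there is one more tool, called after ">>>" as a command line: name --argument value ..., lists and objects as JSON in quotes. apply_moves: Moves the arm, as the interface text tells. Its arguments: {"type":"object","properties":{"commands":{"type":"array"},"force":{"type":"number"}},"required":["commands"]}

```bash
mkdir -p pics; ls; cat > h.py <<'E'
import numpy as np,cv2,pickle
from workcell import bot
from scipy.spatial.transform import Rotation as R
def grab(n,tag):
    s=bot.observe(); f=bot.grab_frame(n); f['state']=s
    cv2.imwrite(f'pics/{tag}.png',f['frame']); pickle.dump(f,open(f'{tag}.pkl','wb')); return f
def load(tag): return pickle.load(open(f'{tag}.pkl','rb'))
def T(s):
    M=np.eye(4); M[:3,:3]=R.from_euler('xyz',s['tool_rot']).as_matrix() if np.size(s['tool_rot'])==3 else np.array(s['tool_rot']); M[:3,3]=s['position']; return M
def pose(f): return np.array(f['pose']) if 'pose' in f else T(f['state'])@np.array(f['tool_from_camera'])
def K(f): return np.array([[f['fx'],0,f['cx']],[0,f['fy'],f['cy']],[0,0,1.]])
def ray(f,px):
    u=cv2.undistortPoints(np.array([[px]],float),K(f),np.array(f['dist'],float))[0,0]
    P=pose(f); d=P[:3,:3]@np.array([u[0],-u[1],-1]); return P[:3,3],d/np.linalg.norm(d)
def atz(f,px,z):
    o,d=ray(f,px); return o+d*(z-o[2])/d[2]
def tri(*fp):
    A=np.zeros((3,3));b=np.zeros(3);L=[]
    for f,px in fp:
        o,d=ray(f,px); M=np.eye(3)-np.outer(d,d); A+=M;b+=M@o;L.append((o,M))
    p=np.linalg.solve(A,b); return p,[round(1000*np.linalg.norm(M@(p-o)),1) for o,M in L]
def proj(f,p):
    P=np.linalg.inv(pose(f)); c=P[:3,:3]@np.array(p)+P[:3,3]
    q,_=cv2.projectPoints(np.array([[c[0],-c[1],-c[2]]]),np.zeros(3),np.zeros(3),K(f),np.array(f['dist'],float)); return q[0,0]
E
python3 - <<'E'
from h import *
print(bot.observe())
for n in ('scene','side','wrist'):
    f=grab(n,n+'0'); print(n,f['fx'],f['dist'],pose(f).round(3).tolist())
E
```

```text
pics
{'clock': 0.0, 'qpos': array([ 1.0998056 ,  0.52203998, -0.03635048,  1.59999674,  0.02121329,
        1.02110397, -0.11276285]), 'qd': array([-1.06713315e-03, -8.28567783e-05, -1.27911642e-03,  3.83031680e-04,
       -7.07341378e-04, -7.53829392e-05, -1.83851765e-03]), 'joint_efforts': array([-1.47071820e-03, -9.27112985e+01,  1.97878920e+00, -3.69938993e+01,
        1.76957552e-02,  8.20889894e-03, -2.29555587e-05]), 'position': array([ 0.24368443, -0.57516964,  0.23071333]), 'tool_rot': array([-3.14043305e+00,  8.28654988e-05,  4.00844714e-01]), 'force': array([-0.31570019,  0.81507189,  0.3690613 ]), 'moment': array([-0.04363461,  0.01374905, -0.0017815 ]), 'grip_width': 0.085525625348293}
scene 460.23500990893535 [-0.09307293  0.          0.          0.          0.        ] [[0.165, -0.84, 0.517, 1.084], [0.986, 0.145, -0.078, -0.035], [-0.009, 0.523, 0.852, 1.033], [0.0, 0.0, 0.0, 1.0]]
side 429.304628707117 [-0.02841504  0.          0.          0.          0.        ] [[0.998, 0.019, -0.054, 0.482], [-0.056, 0.541, -0.839, -0.703], [0.013, 0.841, 0.541, 0.582], [0.0, 0.0, 0.0, 1.0]]
wrist 315.2145749455003 [-0.05748896  0.          0.          0.          0.        ] [[0.39, 0.883, 0.262, 0.31], [-0.921, 0.374, 0.109, -0.546], [-0.002, -0.284, 0.959, 0.373], [0.0, 0.0, 0.0, 1.0]]
```

View pics/scene0.png

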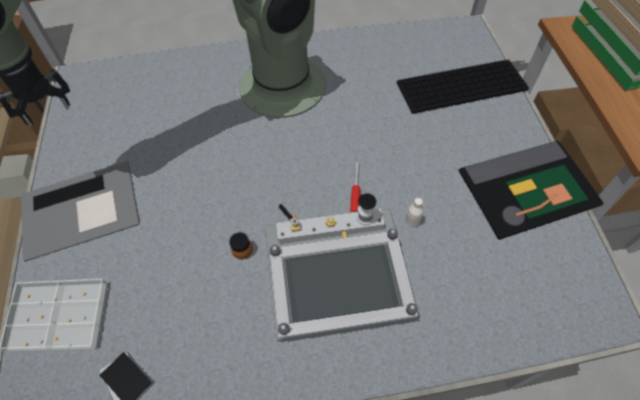

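View pics/side0.png

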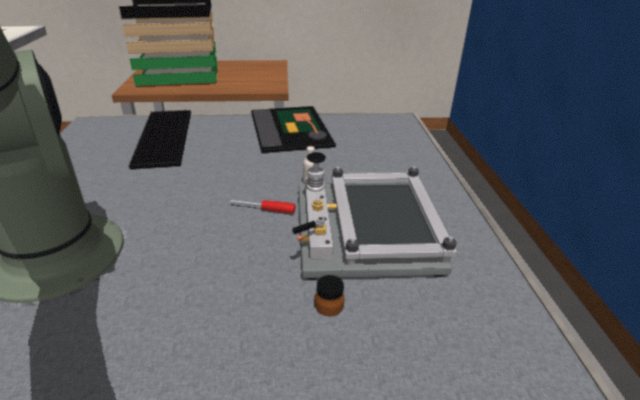

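View pics/wrist0.png

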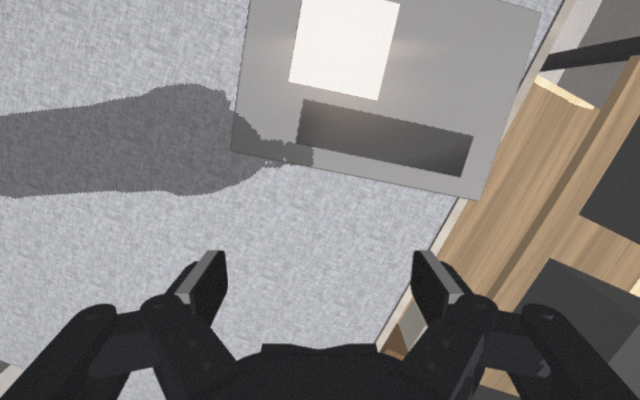

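```bash
python3 - <<'E'
from h import *
f=load('scene0')['frame'][180:270,220:440]; cv2.imwrite('pics/sc.png',cv2.resize(f,None,fx=3.6,fy=3.6,interpolation=cv2.INTER_CUBIC))
f=load('side0')['frame'][140:320,280:460]; cv2.imwrite('pics/sd.png',cv2.resize(f,None,fx=3.3,fy=3.3,interpolation=cv2.INTER_CUBIC))
E
```

```text
(no output)
```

View pics/sc.png

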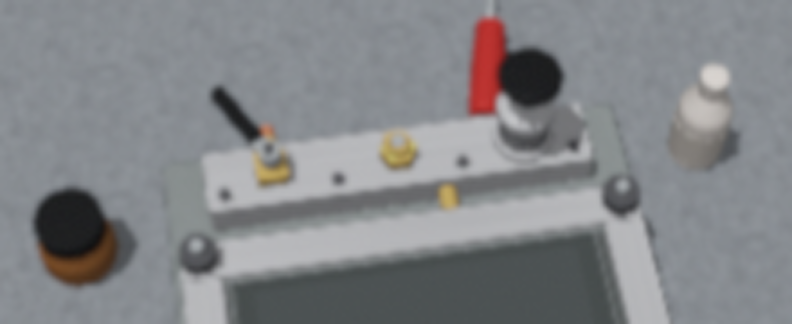

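View pics/sd.png

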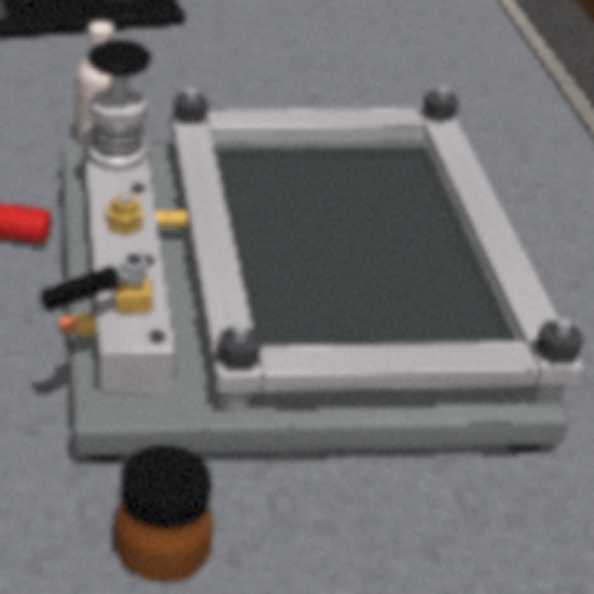

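The scene crop shows the knob at (367.5,200.8), pin (330.5,219.4), lever pivot (294.2,222.2) and lever end (280.3,205.8). In the side view they are at (316.1,157.3), (317.6,202.1), (320.3,221.2) and (293.9,230.9).

```bash
python3 - <<'E'
from h import *
a=load('scene0');b=load('side0')
for n,p,q,z in [('knob',(367.5,200.8),(316.1,157.3),.1465),('pin',(330.5,219.4),(317.6,202.1),.084),('pivot',(294.2,222.2),(320.3,221.2),.094),('end',(280.3,205.8),(293.9,230.9),.088)]:
    t,e=tri((a,p),(b,q)); print(n,t.round(4),e,atz(a,p,z).round(4),atz(b,q,z).round(4))
s=bot.observe();M=T(s);print(M.round(3))
E
```

```text
knob [0.5509 0.1447 0.1414] [np.float64(0.2), np.float64(0.2)] [0.5537 0.1438 0.1465] [0.5503 0.1345 0.1465]
pin [0.5495 0.0594 0.0784] [np.float64(0.3), np.float64(0.3)] [0.5522 0.0589 0.084 ] [0.549  0.0505 0.084 ]
pivot [ 0.5486 -0.0269  0.0903] [np.float64(0.2), np.float64(0.2)] [ 0.5509 -0.027   0.094 ] [ 0.548  -0.0318  0.094 ]
end [ 0.4966 -0.0539  0.0884] [np.float64(0.5), np.float64(0.5)] [ 0.4969 -0.0541  0.088 ] [ 0.4962 -0.053   0.088 ]
[[ 0.921  0.39  -0.     0.244]
 [ 0.39  -0.921  0.001 -0.575]
 [-0.    -0.001 -1.     0.231]
 [ 0.     0.     0.     1.   ]]
```

>>> apply_moves --commands '[{"travel": [0.435, -0.473, -0.02], "twist": [0, 0, 23], "claw": 0}, {"travel": [0.435, -0.473, -0.02], "twist": [0, 0, 23], "claw": 0}, {"travel": [0.435, -0.473, -0.02], "twist": [0, 0, 23], "claw": 0}, {"travel": [0.435, -0.473, -0.02], "twist": [0, 0, 23], "claw": 0}, {"travel": [0.435, -0.473, -0.02], "twist": [0, 0, 23], "claw": 0}, {"travel": [0.435, -0.473, -0.02], "twist": [0, 0, 23], "claw": 0}, {"travel": [0.435, -0.473, -0.02], "twist": [0, 0, 23], "claw": 0}, {"travel": [0.435, -0.473, -0.02], "twist": [0, 0, 23], "claw": 0}, {"travel": [0.435, -0.473, -0.02], "twist": [0, 0, 23], "claw": 0}, {"travel": [0.435, -0.473, -0.02], "twist": [0, 0, 23], "claw": 0}]' --force 30

```text
clock: 1.15
position: [0.412, -0.1028, 0.2471]
tool_rot: [3.141, -0.0, -0.001]
force: [1.2, -0.6, -0.5]
grip_width: 0.0001
```

>>> apply_moves --commands '[{"travel": [0.045, -0.13, 0], "twist": [0, 0, 0], "claw": 0}, {"travel": [0.045, -0.13, 0], "twist": [0, 0, 0], "claw": 0}, {"travel": [0.045, -0.13, 0], "twist": [0, 0, 0], "claw": 0}, {"travel": [0.045, -0.13, 0], "twist": [0, 0, 0], "claw": 0}, {"travel": [0.045, -0.13, 0], "twist": [0, 0, 0], "claw": 0}, {"travel": [0.045, -0.13, 0], "twist": [0, 0, 0], "claw": 0}]'

```text
clock: 1.75
position: [0.4566, 0.0242, 0.2467]
tool_rot: [3.141, 0.0, -0.002]
force: [0.5, -0.7, -0.6]
grip_width: 0.0003
```

```bash
python3 - <<'E'
from h import *
f=grab('wrist','wrist1'); s=f['state'];print(s['clock'],s['position'],s['tool_rot'],s['force'])
E
```

```text
1.75 [0.45657155 0.02423734 0.24672844] [ 3.14119643e+00  4.48930959e-04 -1.75740653e-03] [ 0.53354056 -0.70557512 -0.56546588]
```

View pics/wrist1.png

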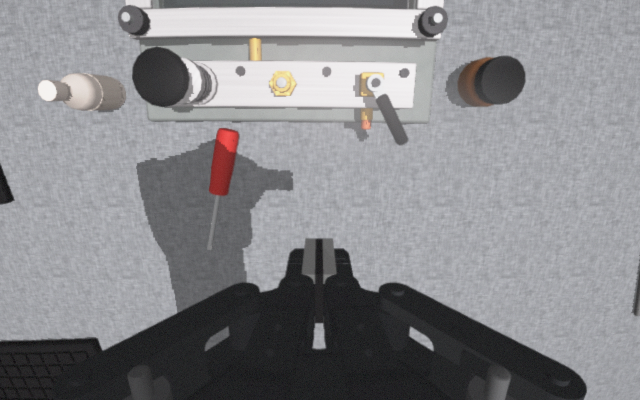

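Wrist view: knob top centre ~(160,77), pin (283,83), lever pivot (375,83), and lever end ~(402,140). The fingertips are shut at ~(319,242).

```bash
python3 - <<'E'
from h import *
w=load('wrist1');a=load('scene0');b=load('side0')
for n,p,q,r,z in [('knob',(160,77),(367.5,200.8),(316.1,157.3),.1465),('pin',(283,83),(330.5,219.4),(317.6,202.1),.084),('pivot',(375,83),(294.2,222.2),(320.3,221.2),.094),('end',(402,140),(280.3,205.8),(293.9,230.9),.088)]:
    t,e=tri((w,p),(a,q),(b,r)); print(n,atz(w,p,z).round(4),t.round(4),e)
print(proj(w,w['state']['position']))
E
```

```text
knob [0.5495 0.1421 0.1465] [0.5505 0.1448 0.1411] [np.float64(0.6), np.float64(0.1), np.float64(0.6)]
pin [0.5479 0.0579 0.084 ] [0.549  0.059  0.0783] [np.float64(0.9), np.float64(0.5), np.float64(0.7)]
pivot [ 0.5472 -0.025   0.094 ] [ 0.5481 -0.0263  0.0896] [np.float64(0.8), np.float64(0.7), np.float64(0.5)]
end [ 0.4961 -0.054   0.088 ] [ 0.4964 -0.0539  0.0883] [np.float64(0.3), np.float64(0.6), np.float64(0.4)]
[320.7568774  254.44579904]
```

>>> apply_moves --commands '[{"travel": [0.037, 0.045, 0.03], "twist": [0, 0, 0], "claw": 0}, {"travel": [0.037, 0.045, 0.06], "twist": [0, 0, 0], "claw": 0}, {"travel": [0.037, 0.045, 0.1], "twist": [0, 0, 0], "claw": 0}, {"travel": [0.037, 0.045, 0.13], "twist": [0, 0, 0], "claw": 0}, {"travel": [0.037, 0.045, 0.155], "twist": [0, 0, 0], "claw": 0}, {"travel": [0.037, 0.045, 0.168], "twist": [0, 0, 0], "claw": 0}, {"travel": [0.037, 0.045, 0.168], "twist": [0, 0, 0], "claw": 0}]'

```text
clock: 2.5
position: [0.4931, -0.0205, 0.0779]
tool_rot: [3.141, 0.002, -0.002]
force: [0.2, -0.3, 1.3]
grip_width: -0.0003
```

```bash
python3 - <<'E'
from h import *
f=grab('wrist','wrist2'); s=f['state'];print(s['clock'],s['position'],s['tool_rot'],s['force'])
E
```

```text
2.5 [ 0.49306227 -0.02051094  0.07785424] [ 3.14135350e+00  2.28650084e-03 -1.59282654e-03] [ 0.15749656 -0.27898837  1.28247992]
```

View pics/wrist2.png

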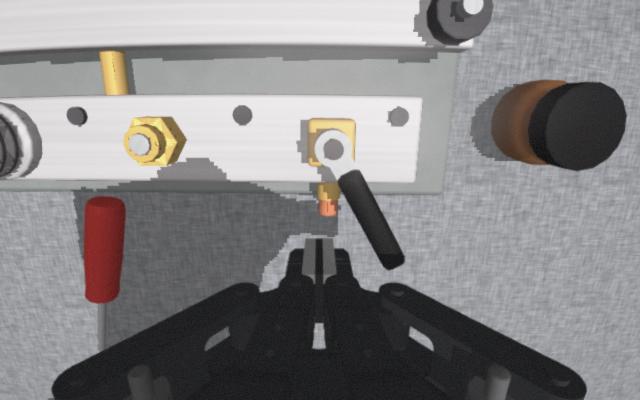

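>>> apply_moves --commands '[{"travel": [0.008, 0.012, 0], "twist": [0, 0, 0], "claw": 0}, {"travel": [0.011, 0.021, 0], "twist": [0, 0, 0], "claw": 0}, {"travel": [0.014, 0.03, 0], "twist": [0, 0, 0], "claw": 0}, {"travel": [0.019, 0.0365, 0], "twist": [0, 0, 0], "claw": 0}, {"travel": [0.0245, 0.042, 0], "twist": [0, 0, 0], "claw": 0}, {"travel": [0.032, 0.0475, 0], "twist": [0, 0, 0], "claw": 0}, {"travel": [0.036, 0.05, 0], "twist": [0, 0, 0], "claw": 0}, {"travel": [0.036, 0.05, 0], "twist": [0, 0, 0], "claw": 0}]'

```text
clock: 3.35
position: [0.5305, -0.0703, 0.0788]
tool_rot: [3.142, -0.0, -0.001]
force: [-0.1, -0.5, -0.5]
grip_width: -0.0004
```

```bash
python3 - <<'E'
from h import *
f=grab('wrist','wrist3'); s=f['state'];print(s['clock'],s['position'],s['tool_rot'],s['force'])
E
```

```text
3.35 [ 0.53049602 -0.07026871  0.0787785 ] [ 3.14150465e+00 -4.34574509e-04 -1.12955492e-03] [-0.11058922 -0.48827356 -0.48158746]
```

View pics/wrist3.png

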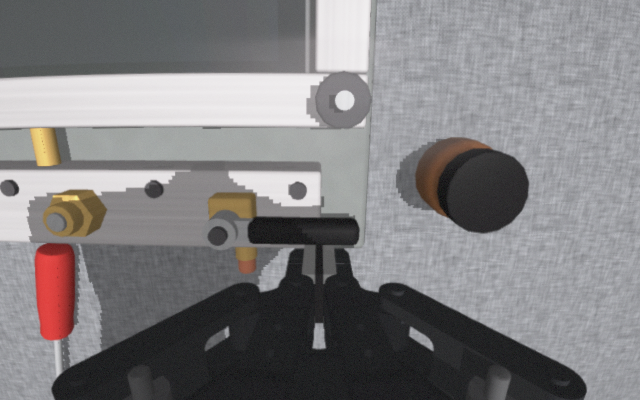

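The lever now lies almost along the rail. I'll push gently until the stop shows up in the force.

>>> apply_moves --commands '[{"travel": [0.002, 0, 0], "twist": [0, 0, 0], "claw": 0}, {"travel": [0.003, 0, 0], "twist": [0, 0, 0], "claw": 0}, {"travel": [0.003, 0, 0], "twist": [0, 0, 0], "claw": 0}]'

```text
clock: 3.7
position: [0.5316, -0.0698, 0.0786]
tool_rot: [3.141, 0.003, -0.001]
force: [-8.5, -0.2, 4.1]
grip_width: 0.0001
```

```bash
python3 - <<'E'
from h import *
s=bot.observe();print(s['clock'],s['position'],s['tool_rot'],s['force'])
E
```

```text
3.7 [ 0.53163774 -0.06983035  0.07862379] [ 3.14129122e+00  2.56244982e-03 -5.26739777e-04] [-8.46773419 -0.23428898  4.11958379]
```

8.5 N, well above the lever's 1.5 N, so it's at the stop. Backing off forward, up, and toward the pump.

>>> apply_moves --commands '[{"travel": [-0.03, 0, 0], "twist": [0, 0, 0], "claw": 0}, {"travel": [-0.06, 0, -0.03], "twist": [0, 0, 0], "claw": 0}, {"travel": [-0.06, -0.03, -0.07], "twist": [0, 0, 0], "claw": 0}, {"travel": [-0.06, -0.07, -0.11], "twist": [0, 0, 0], "claw": 0}, {"travel": [-0.06, -0.11, -0.14], "twist": [0, 0, 0], "claw": 0}, {"travel": [-0.06, -0.13, -0.14], "twist": [0, 0, 0], "claw": 0}, {"travel": [-0.06, -0.13, -0.14], "twist": [0, 0, 0], "claw": 0}]'

```text
clock: 4.4
position: [0.4734, 0.0639, 0.2203]
tool_rot: [-3.14, -0.003, 0.004]
force: [-0.6, -1.3, -0.9]
grip_width: 0.0002
```

```bash
python3 - <<'E'
from h import *
f=grab('wrist','wrist4'); s=f['state'];print(s['clock'],s['position'],s['tool_rot'],s['force'])
E
```

```text
4.4 [0.47335651 0.06386189 0.22028045] [-3.14016192e+00 -2.97984047e-03  4.19513004e-03] [-0.6285059  -1.32470189 -0.85451308]
```

View pics/wrist4.png

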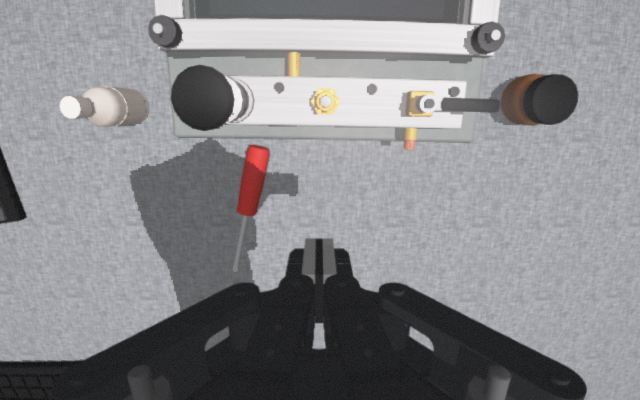

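Lever runs (430,103)→(497,104), parallel to the rail's screw line (280,88)→(453,91). Knob top centre is at ~(203,97), pin (325,101).

```bash
python3 - <<'E'
from h import *
w=load('wrist4');w1=load('wrist1')
print(atz(w,(203,97),.1465),atz(w,(325,101),.084),atz(w,(428,103),.094),atz(w,(497,104),.088),tri((w,(203,97)),(load('scene0'),(367.5,200.8))))
E
```

```text
[0.55059867 0.14212984 0.1465    ] [0.54874594 0.06009195 0.084     ] [ 0.54787418 -0.02490979  0.094     ] [ 0.54831721 -0.08701565  0.088     ] (array([0.55065623, 0.14449016, 0.14107142]), [np.float64(0.4), np.float64(0.4)])
```

>>> apply_moves --commands '[{"travel": [0.04, -0.04, 0], "twist": [0, 0, 0], "claw": 0}, {"travel": [0.077, -0.078, 0.02], "twist": [0, 0, 0], "claw": 0}, {"travel": [0.077, -0.078, 0.05], "twist": [0, 0, 0], "claw": 0}, {"travel": [0.077, -0.078, 0.065], "twist": [0, 0, 0], "claw": 0}, {"travel": [0.077, -0.078, 0.065], "twist": [0, 0, 0], "claw": 0}]'

```text
clock: 4.95
position: [0.5487, 0.1369, 0.1511]
tool_rot: [3.14, 0.005, -0.001]
force: [-1.2, -0.3, -0.2]
grip_width: -0.0003
```

```bash
python3 - <<'E'
from h import *
f=grab('side','side5'); s=f['state'];print(s['clock'],s['position'],s['tool_rot'],s['force'])
cv2.imwrite('pics/sd5.png',cv2.resize(f['frame'][80:280,250:450],None,fx=3,fy=3,interpolation=cv2.INTER_CUBIC))
f=grab('wrist','wrist5')
E
```

```text
4.95 [0.54873012 0.13686122 0.15105706] [ 3.13989652e+00  4.64512894e-03 -9.91494444e-04] [-1.1775276  -0.292898   -0.19176705]
```

View pics/sd5.png

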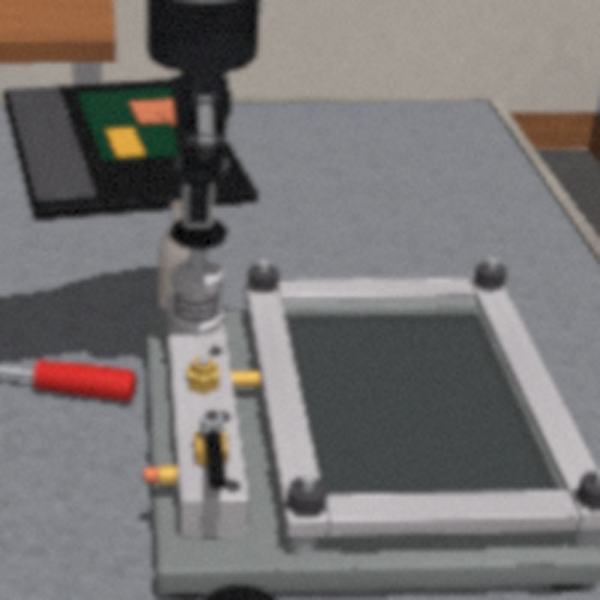

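View pics/wrist5.png

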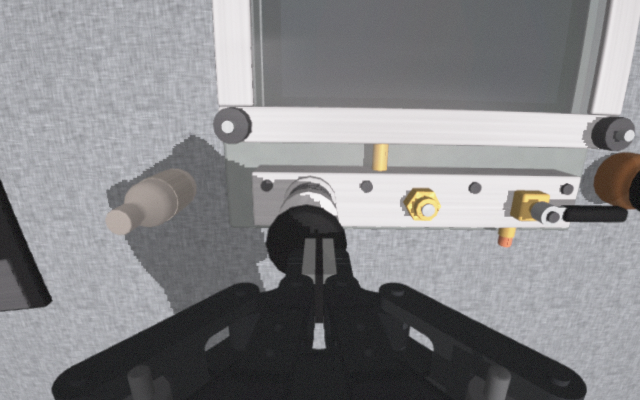

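Centre over the knob better, then one slow stroke while watching the force.

>>> apply_moves --commands '[{"travel": [0.001, -0.004, 0], "twist": [0, 0, 0], "claw": 0}, {"travel": [0.001, -0.004, 0.006], "twist": [0, 0, 0], "claw": 0}, {"travel": [0.001, -0.004, 0.012], "twist": [0, 0, 0], "claw": 0}, {"travel": [0.001, -0.004, 0.018], "twist": [0, 0, 0], "claw": 0}, {"travel": [0.001, -0.004, 0.024], "twist": [0, 0, 0], "claw": 0}, {"travel": [0.001, -0.004, 0.024], "twist": [0, 0, 0], "claw": 0}]'

```text
clock: 5.65
position: [0.5516, 0.1423, 0.1297]
tool_rot: [-3.141, -0.001, -0.001]
force: [2.4, 1.0, 7.9]
grip_width: -0.0002
```

```bash
python3 - <<'E'
from h import *
s=bot.observe();print(s['clock'],s['position'],s['force'])
E
```

```text
5.65 [0.55159425 0.14234199 0.12965018] [2.44112123 0.97332534 7.90215659]
```

>>> apply_moves --commands '[{"travel": [0, 0, 0.003], "twist": [0, 0, 0], "claw": 0}, {"travel": [0, 0, 0.006], "twist": [0, 0, 0], "claw": 0}, {"travel": [0, 0, 0.006], "twist": [0, 0, 0], "claw": 0}]'

```text
clock: 5.95
position: [0.5516, 0.1424, 0.1243]
tool_rot: [-3.141, -0.002, -0.001]
force: [0.9, 0.8, 9.2]
grip_width: 0.0001
```

>>> apply_moves --commands '[{"travel": [0, 0, 0.002], "twist": [0, 0, 0], "claw": 0}, {"travel": [0, 0, 0.002], "twist": [0, 0, 0], "claw": 0}]'

```text
clock: 6.15
position: [0.5519, 0.1424, 0.1239]
tool_rot: [-3.141, -0.003, -0.001]
force: [-7.5, -2.7, 38.6]
grip_width: 0.0003
```

Bottom stop found at z≈0.124. Now repeat full strokes, stopping 1 mm short of that overdrive.

>>> apply_moves --commands '[{"travel": [0, 0, -0.014], "twist": [0, 0, 0], "claw": 0}, {"travel": [0, 0, -0.028], "twist": [0, 0, 0], "claw": 0}, {"travel": [0, 0, -0.028], "twist": [0, 0, 0], "claw": 0}, {"travel": [0, 0, -0.02], "twist": [0, 0, 0], "claw": 0}, {"travel": [0, 0, -0.014], "twist": [0, 0, 0], "claw": 0}, {"travel": [0, 0, -0.008], "twist": [0, 0, 0], "claw": 0}, {"travel": [0, 0, -0.004], "twist": [0, 0, 0], "claw": 0}, {"travel": [0, 0, -0.001], "twist": [0, 0, 0], "claw": 0}, {"travel": [0, 0, -0.001], "twist": [0, 0, 0], "claw": 0}]'

```text
clock: 7.05
position: [0.5517, 0.1423, 0.1239]
tool_rot: [-3.141, -0.002, -0.001]
force: [-5.8, -3.2, 39.6]
grip_width: -0.0002
```

```bash
python3 - <<'E'
from h import *
f=grab('wrist','wrist6'); s=f['state'];print(s['clock'],s['position'],s['tool_rot'],s['force'])
E
```

```text
7.05 [0.55170166 0.1423113  0.12386665] [-3.14143257e+00 -1.77934780e-03 -8.64062733e-04] [-5.79831178 -3.15161091 39.58381105]
```

View pics/wrist6.png

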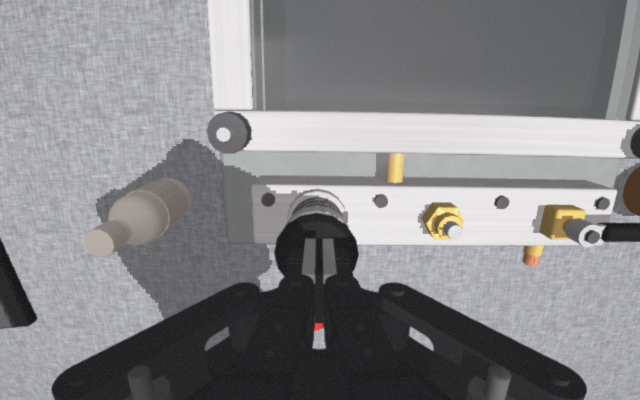

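Pin has risen visibly (top at (453,230), off the housing centre). Continue with slightly less overdrive.

>>> apply_moves --commands '[{"travel": [0, 0, -0.014], "twist": [0, 0, 0], "claw": 0}, {"travel": [0, 0, -0.028], "twist": [0, 0, 0], "claw": 0}, {"travel": [0, 0, -0.028], "twist": [0, 0, 0], "claw": 0}, {"travel": [0, 0, -0.02], "twist": [0, 0, 0], "claw": 0}, {"travel": [0, 0, -0.014], "twist": [0, 0, 0], "claw": 0}, {"travel": [0, 0, -0.008], "twist": [0, 0, 0], "claw": 0}, {"travel": [0, 0, -0.004], "twist": [0, 0, 0], "claw": 0}, {"travel": [0, 0, -0.0015], "twist": [0, 0, 0], "claw": 0}, {"travel": [0, 0, -0.0015], "twist": [0, 0, 0], "claw": 0}]'

```text
clock: 8.0
position: [0.5513, 0.1422, 0.1241]
tool_rot: [-3.142, -0.0, -0.001]
force: [-1.3, -1.5, 20.0]
grip_width: -0.0002
```

>>> apply_moves --commands '[{"travel": [0, 0, -0.014], "twist": [0, 0, 0], "claw": 0}, {"travel": [0, 0, -0.028], "twist": [0, 0, 0], "claw": 0}, {"travel": [0, 0, -0.028], "twist": [0, 0, 0], "claw": 0}, {"travel": [0, 0, -0.02], "twist": [0, 0, 0], "claw": 0}, {"travel": [0, 0, -0.014], "twist": [0, 0, 0], "claw": 0}, {"travel": [0, 0, -0.008], "twist": [0, 0, 0], "claw": 0}, {"travel": [0, 0, -0.004], "twist": [0, 0, 0], "claw": 0}, {"travel": [0, 0, -0.001], "twist": [0, 0, 0], "claw": 0}, {"travel": [0, 0, -0.0005], "twist": [0, 0, 0], "claw": 0}]'

```text
clock: 8.9
position: [0.5511, 0.1421, 0.1242]
tool_rot: [-3.142, -0.0, -0.001]
force: [0.0, 0.1, 16.9]
grip_width: 0.0002
```

Four strokes done; three more.

>>> apply_moves --commands '[{"travel": [0, 0, -0.014], "twist": [0, 0, 0], "claw": 0}, {"travel": [0, 0, -0.028], "twist": [0, 0, 0], "claw": 0}, {"travel": [0, 0, -0.028], "twist": [0, 0, 0], "claw": 0}, {"travel": [0, 0, -0.02], "twist": [0, 0, 0], "claw": 0}, {"travel": [0, 0, -0.014], "twist": [0, 0, 0], "claw": 0}, {"travel": [0, 0, -0.008], "twist": [0, 0, 0], "claw": 0}, {"travel": [0, 0, -0.004], "twist": [0, 0, 0], "claw": 0}, {"travel": [0, 0, 0], "twist": [0, 0, 0], "claw": 0}, {"travel": [0, 0, 0], "twist": [0, 0, 0], "claw": 0}]'

```text
clock: 9.8
position: [0.5511, 0.1421, 0.1243]
tool_rot: [3.142, -0.0, -0.001]
force: [1.4, -0.0, 9.5]
grip_width: 0.0
```

>>> apply_moves --commands '[{"travel": [0, 0, -0.014], "twist": [0, 0, 0], "claw": 0}, {"travel": [0, 0, -0.028], "twist": [0, 0, 0], "claw": 0}, {"travel": [0, 0, -0.028], "twist": [0, 0, 0], "claw": 0}, {"travel": [0, 0, -0.02], "twist": [0, 0, 0], "claw": 0}, {"travel": [0, 0, -0.014], "twist": [0, 0, 0], "claw": 0}, {"travel": [0, 0, -0.008], "twist": [0, 0, 0], "claw": 0}, {"travel": [0, 0, -0.004], "twist": [0, 0, 0], "claw": 0}, {"travel": [0, 0, 0], "twist": [0, 0, 0], "claw": 0}, {"travel": [0, 0, 0], "twist": [0, 0, 0], "claw": 0}]'

```text
clock: 10.7
position: [0.5512, 0.1422, 0.1243]
tool_rot: [3.142, -0.0, -0.001]
force: [2.0, 0.5, 10.5]
grip_width: -0.0004
```

>>> apply_moves --commands '[{"travel": [0, 0, -0.014], "twist": [0, 0, 0], "claw": 0}, {"travel": [0, 0, -0.028], "twist": [0, 0, 0], "claw": 0}, {"travel": [0, 0, -0.028], "twist": [0, 0, 0], "claw": 0}, {"travel": [0, 0, -0.02], "twist": [0, 0, 0], "claw": 0}, {"travel": [0, 0, -0.014], "twist": [0, 0, 0], "claw": 0}, {"travel": [0, 0, -0.008], "twist": [0, 0, 0], "claw": 0}, {"travel": [0, 0, -0.004], "twist": [0, 0, 0], "claw": 0}, {"travel": [0, 0, 0], "twist": [0, 0, 0], "claw": 0}, {"travel": [0, 0, 0], "twist": [0, 0, 0], "claw": 0}]'

```text
clock: 11.6
position: [0.5512, 0.1422, 0.1243]
tool_rot: [-3.142, -0.0, -0.001]
force: [1.8, 0.8, 10.4]
grip_width: 0.0003
```

>>> apply_moves --commands '[{"travel": [0, 0, -0.014], "twist": [0, 0, 0], "claw": 0}, {"travel": [0, 0, -0.03], "twist": [0, 0, 0], "claw": 0}, {"travel": [0, 0, -0.06], "twist": [0, 0, 0], "claw": 0}, {"travel": [-0.04, 0.03, -0.06], "twist": [0, 0, 0], "claw": 0}, {"travel": [-0.08, 0.06, -0.06], "twist": [0, 0, 0], "claw": 0}, {"travel": [-0.1, 0.08, -0.06], "twist": [0, 0, 0], "claw": 0}, {"travel": [-0.1, 0.08, -0.06], "twist": [0, 0, 0], "claw": 0}, {"travel": [-0.1, 0.08, -0.06], "twist": [0, 0, 0], "claw": 0}]'

```text
clock: 12.4
position: [0.4507, 0.0619, 0.1847]
tool_rot: [3.141, 0.0, -0.001]
force: [0.7, 0.2, -0.3]
grip_width: 0.0001
```

```bash
python3 - <<'E'
from h import *
f=grab('wrist','wrist7'); s=f['state'];print(s['clock'],s['position'],s['force'])
g=grab('side','side7');
cv2.imwrite('pics/sd7.png',np.hstack([cv2.resize(x['frame'][150:270,290:370],None,fx=4.8,fy=4.8,interpolation=cv2.INTER_CUBIC) for x in (load('side5'),g)]))
E
```

```text
12.4 [0.45067692 0.0618781  0.18470012] [ 0.73704425  0.1796129  -0.32659476]
```

View pics/wrist7.png

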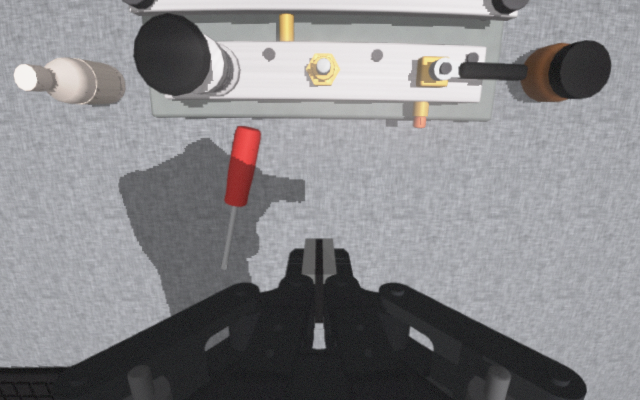

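View pics/sd7.png

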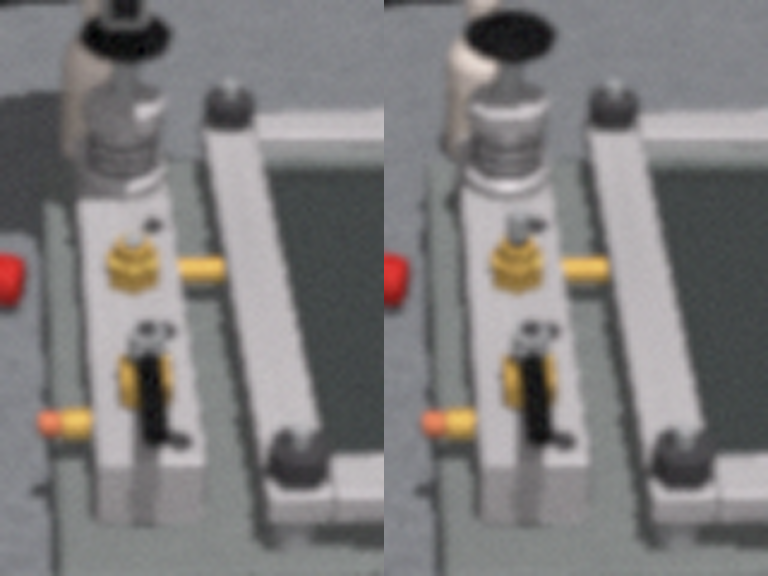

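Pin is clearly out; check for the groove from closer and lower.

>>> apply_moves --commands '[{"travel": [0.02, 0.05, 0], "twist": [0, 0, 0], "claw": 0}, {"travel": [0.03, 0.1, 0.02], "twist": [0, 0, 0], "claw": 0}, {"travel": [0.03, 0.13, 0.055], "twist": [0, 0, 0], "claw": 0}, {"travel": [0.03, 0.14, 0.065], "twist": [0, 0, 0], "claw": 0}, {"travel": [0.03, 0.14, 0.065], "twist": [0, 0, 0], "claw": 0}]'

```text
clock: 13.0
position: [0.48, -0.0787, 0.1178]
tool_rot: [-3.141, 0.004, -0.003]
force: [0.2, 0.6, 0.6]
grip_width: 0.0003
```

```bash
python3 - <<'E'
from h import *
f=grab('wrist','wrist8'); s=f['state'];print(s['clock'],s['position'],s['force'])
p=proj(f,(.549,.059,.09)); print(p)
x,y=map(int,p); x0=max(0,x-60);y0=max(0,y-50)
cv2.imwrite('pics/w8.png',cv2.resize(f['frame'][y0:y0+100,x0:x0+120],None,fx=6,fy=6,interpolation=cv2.INTER_CUBIC))
E
```

```text
13.0 [ 0.47999278 -0.07874524  0.1178043 ] [0.16259291 0.64060771 0.56500075]
[ 67.50586019 114.40995288]
```

View pics/w8.png

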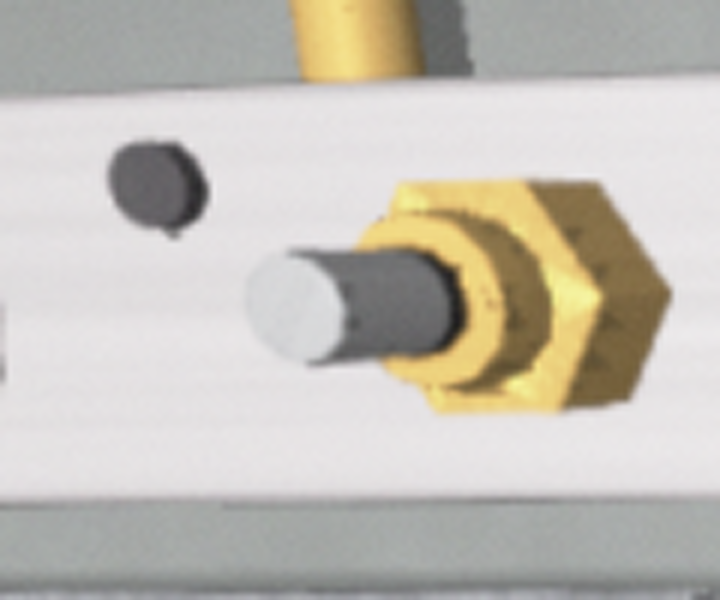

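View pics/wrist8.png

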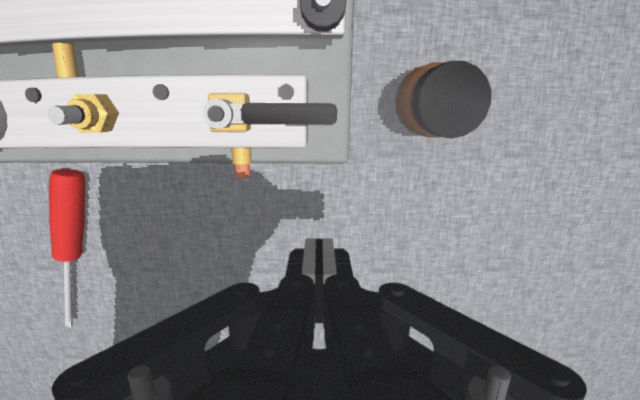

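```bash
python3 - <<'E'
from h import *
f=load('wrist8')
for z in (.077,.082,.084,.092,.094,.096,.098): print(z,proj(f,(.549,.059,z)))
print((f['frame'][108:122,52:92].mean(axis=2)).astype(int)[5:10])
# press/neighbours unmoved? compare side images
a=load('side0');b=load('side7')
d=cv2.absdiff(a['frame'],b['frame']).max(axis=2)
print(np.argwhere(d[120:330,220:470]>60).shape, tri((load('wrist7'),(323,67)),(f,(56.3,115))))
E
```

```text
0.077 [ 83.91819339 113.43499015]
0.082 [ 77.85235446 113.78985541]
0.084 [ 75.34207041 113.93856878]
0.092 [ 64.78723467 114.57607123]
0.094 [ 62.01283248 114.74699574]
0.096 [ 59.18108343 114.92292818]
0.098 [ 56.29036871 115.10408142]
[[216 216 214 214 213 213 214 217 219 219 219 179 109 103 109 114 112 112
  112 111 113 112 112 113 113 113 112 112 109  87  49  51 118 179 192 190
  181 188 162 101]
 [215 214 211 212 215 214 216 218 218 219 221 200 138 110 111 112 112 109
  112 110 110 111 108 110 111 108 111 112 110  94  45  45  95 165 189 189
  160 171 154 100]
 [215 212 214 213 214 214 216 218 218 217 217 209 156 115 109 108 110 110
  107 110 109 106 109 109 107 109 108 107 107  93  50  43  81 155 189 191
  174 171 163 109]
 [212 213 213 213 212 214 216 216 216 217 216 203 155 110 104 108 104 109
  107 109 107 107 109 108 105 109 107 106 106  92  43  36  75 150 190 190
  190 188 169 117]
 [214 210 212 212 211 215 217 217 216 217 214 199 136  96  90 104 108 109
  106 107 104 106 103 106 106 108 106 106 103  88  46  36  80 157 187 190
  191 187 165 101]]
(1052, 2) (array([0.54832402, 0.05993056, 0.09667815]), [np.float64(0.7), np.float64(0.7)])
```

```bash
python3 - <<'E'
from h import *
print(bot.job_done()); s=bot.observe(); print(s['clock'],s['force'])
E
```

```text
the job is handed in; nothing more can be done
None
the job is handed in; nothing more can be done
```

I shut the bleed valve first, then pumped the press up to pressure with seven full strokes. The pin now stands fully out, and I handed the job in at about 13 s with the gripper clear of everything.

- **Valve:** I pushed the lever from about 62° open to its stop, where it pushed back with 8.5 N, well above its 1.5 N turning force. In the pictures it lies parallel to the rail to within about 1°.
- **Strokes:** each one bottomed at z ≈ 0.124 m, and I raised the tool clear of the knob between strokes. The first two ended at 39 and 40 N on the fingertips. I eased off after that, and the last three ended at about 10 N.
- **Pin:** its top measures 98 mm high from the wrist picture, and the dark groove at its foot shows. A rougher two-view check gave 97 mm.
- **Surroundings:** by eye, the base corner and frame line up between the side views to within about 1 px, and the bottle, jar and screwdriver look unmoved. I did not measure them separately.
- **Disagreement:** my first two-view heights for the knob and pin came out about 5 mm lower than the text says. Touching the knob's bottom stop agreed with the text.

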